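Bring the ball dish to the bundt tin, ready to tip

TASK

A loose red ball lies in the shallow steel dish on the orange trivet: take the dish by its wooden bridge handle, lift it clear, and only then turn it a quarter turn so that its pouring lip faces the bundt tin, and bring it over until the end of the lip is above the open ring of the tin, a few centimetres higher than the tin's rim. Keep the dish level and the ball inside the blue ring all the way without touching the ball, do not tip it out, and leave the tin and everything else where they stand. Finish still holding the dish there, level and motionless, with the ball in the middle and the dish resting on nothing.

Things in the scene. Friction and masses are not known exactly. Their poses are not given: they have to be found in the camera images.
- dish_handle (a point): Centre of the dish's wooden handle bar, 88 mm above the dish's underside, straight above its middle. The bar is 12 mm thick (along x), 126 mm long (along y), 16 mm high, on two thin steel legs at y = +-72 mm. Axes are the dish's: x from the middle to the pouring lip, z up.
- dish: Shallow round steel dish, 143 mm across, 0.26 kg (varies by a third); origin at the centre of its underside, x to the lip, y along the handle bar. Its edge is 16 mm above the underside, with a 5 mm rim; inside it slopes down at 9 degrees to the middle, 5 mm above the underside, so the ball rolls back there when the dish is level and still.
- dish_lip (a point): Outer end of the dish's pouring lip: 86 mm from the dish's middle along its x, 16 mm above its underside. The lip is 31 mm wide.
- ball_center (a point): Centre of the loose red glazed ceramic ball, 26 mm across, 22 g; it starts at rest in the middle of the dish. A blue ring of 30 mm radius is drawn round the middle of the dish.
- ball: The same ball; its origin is a point on its surface that turns with it, so use ball_center for where it is.
- trivet: Round orange silicone trivet, 170 mm across, 6 mm thick, fixed; origin at the centre of its underside. A small hanging tab sticks out along its x. The dish starts centred on it with its lip over the tab.
- tin: Small stainless steel bundt tin (loose, 0.35 kg), 160 mm across at the rim, 65 mm high, with a centre tube 60 mm high that is 26 mm across at the top and 44 mm at the foot; origin at the centre of its underside. It stands about 210 mm to the left or to the right of the trivet as seen along the dish's lip; the canister stands on the other side.
- canister: Bystander: closed clear plastic canister with white press-button lid, 104 mm across, 149 mm high; origin at the centre of its underside.
- moulds: Bystander: nested pair of aluminium tartlet moulds, 80 mm across, 28 mm high, far to the robot's left; origin at the centre of the underside.
- spatula: Bystander: wooden spatula, 280 mm long, lying far to the robot's right; origin on its underside.
There are look-alikes about, which are no part of the job. There is more than one size of the trivet; the one meant has the size given above.

How it is judged:
On the way:
1. the dish is lifted clear of the trivet (20 mm or more), not yet turned (height (world z) of dish above 0.026 m and contact force between dish and trivet below 0.05 N and angle between the x axis of dish_handle and the x axis of trivet, either way round below 0.4 rad), for 0.1 s.
At the end, for the whole second after the job is handed in: Fingers hold the dish, touching nothing else, still, level within 0.1 rad, turned a quarter turn within 0.25 rad; lip end within 73 mm of the tin's axis (from above), 7-100 mm above its rim, tin in front; ball within 20 mm of the middle; other things within 15 mm of their start (angle between the x axis of dish_handle and the y axis of trivet, either way round below 0.25 rad and x of tin in the frame of dish_handle above 0.05 m and horizontal distance between dish_lip and tin below 0.073 m and height (world z) of dish_lip between 0.072 and 0.165 m and angle between each of dish_handle, tin's own z axis and vertical below 0.1 rad and horizontal distance between ball_center and dish_handle below 0.02 m and distance between ball_center and dish below 0.03 m and linear speed of dish below 0.03 m/s and angular speed of dish below 0.15 rad/s and contact force between the fingers and dish above 1 N and contact force between dish and tin below 0.05 N and contact force between dish and trivet below 0.05 N and contact force between dish and canister below 0.05 N and distance of each of tin, canister, moulds, spatula from where it was at the start of the episode below 0.015 m); the arm keeps its last pose, push and grip.
It fails at once if the ball leaves the blue ring (horizontal distance between ball_center and dish_handle above 0.034 m).
It fails at once if the dish is tilted more than 0.25 rad (angle between dish_handle's own z axis and vertical above 0.25 rad).
It fails at once if the robot touches the ball (contact force between any of the fingers, the arm and ball above 0.1 N).
It fails at once if the tin, canister, moulds or spatula is displaced (distance of any of tin, canister, moulds, spatula from where it was at the start of the episode above 0.02 m).
It also fails if it takes over 48 s, if anything falls off the work surface, if the arm or the gripper's body presses on something with over 40 N, if the wrist force passes 120 N, or if a joint passes its speed limit or range.

ROBOT

A 6-joint arm with a two-finger parallel gripper is mounted at the origin on the work surface. World frame = base frame: x ahead of the robot, y to its left, z up, the work surface at z = 0. Lengths are in m, angles in rad, forces in N, time in s.
With the tool pointing down it reaches from about 0.375 to 0.975 m from the base axis. Payload 3.8 kg.
Tool frame: the origin (TCP) lies at the very end of the fingers, on their centre line; the grasp point (between the pads) lies 19 mm behind it; z points along the fingers, y is the direction in which the jaws open and shut (so a half turn about z gives the same grasp; the last joint's range is limited). The gripper opens to 85 mm and grips with 20 to 120 N. Pads are 22 mm wide; open, the fingers measure 114 mm over their backs; the gripper's body (76 mm by 85 mm) begins 54 mm behind the grasp point. The pads swing forward as they close: fully open they stand 13 mm farther back than shut.
Start: joints at [1.281, 0.264, 1.604, -0, 1.274, -0.037], TCP at [0.169, 0.654, 0.231] pointing down, gripper open.
Joint ranges: [-2.63, 2.63], [-0.94, 2.18], [0.31, 2.57], [-1.31, 4.45], [0, 2.66], [-2.55, 2.55]. Speed limits (rad/s): [2.57, 2.57, 3.14, 3.14, 3.14, 3.14].

INTERFACE

Orientations are given as a rotation vector (axis times angle).
In Python, from workcell import bot, read_camera, finish_job gives the robot as it stands. The module is installed in compiled form; this text tells all that it offers.
- The arm moves only by the tool servo_tool, never from a script. Its argument "targets" is text: rows parted by semicolons, each of 7 numbers parted by spaces: the turn, a rotation vector about the tool's x, y, z in rad, then the shift along the tool's x, y, z in mm, then the finger opening in mm, from 0 to 85.4. In form: wx wy wz x y z gripper; .... A call has 1 to 8 rows; each row shifts and turns the pose as measured when the row begins, along the tool's axes as they then stand; what a row does not reach is not made up. A row lasts 1/12 s, in which the tool goes at most 41.7 mm and 7.16 degrees, less where a joint would pass 70% of its speed; a pose out of reach is approached as far as the arm can. A call is refused whole if a number of a shift passes 41.7 or a number of a turn 0.125, either way. A call with a gripper value outside its range is refused whole. The fingers move at their own pace and stop on an object; "newtons" is the grip in N (left out, the last holds). Time passes only in rows, so rows that do not move let the fingers close. It gives the time, the measured TCP pose, the force and the opening at its end, in the units of the state.
- bot.read_state(): the state, without advancing time (a new reading comes with each control period).
- read_camera(name): name is "scene" or "top"; returns a dict with "image" (420x560x3 uint8, red, green, blue), "mtx" (3x3 intrinsics, pixels), "eye" and "orientation" of the camera in the world. Camera axes: x right, y up, looking along -z (the intrinsics and any distortion apply to the point x, -y, -z); pixel columns grow to the right and rows downward; lengths in m; the calibration is good to about 2 mm. A picture is of the moment at which its call begins. There is no depth.
- finish_job(): hands the job in, once; it reports no verdict.
The state is a dict: "time": time; "q": joint angles; "joint_vel": joint speeds; "joint_torque": joint torques, N m; "tool_pos": TCP position; "tcp_rot": TCP orientation; "wrist_force": force on the tool from outside, world axes, zero at the start; "torque": the same for the moment, N m; "width": opening from 0.0 (shut) to 1.0 (fully open).
Only numpy, scipy, OpenCV 4.12 (cv2) and the standard library are available. Lean on these libraries where they do the work, as an engineer would, in place of code of your own. Each camera call takes 0.05 s, during which the arm holds its last target.

## Working session

There is one attempt and no reset: what is moved stays moved. The work goes in short steps, Python scripts to look and compute and a tool call to move; the robot and the scene stay as the last step left them, time stands still between calls to the robot, and variables do not carry over. Pictures are saved under pics/ and viewed, and the job is handed in when it is done.

Besides the shell and the picture viewer there is one more tool, called after ">>>" as name(argument=value, ...) on one line, values as JSON. servo_tool: Moves the arm, as the interface text tells. Its arguments: {"type":"object","properties":{"targets":{"type":"string"},"newtons":{"type":"number"}},"required":["targets"]}

```bash
mkdir -p pics; ls; python3 - <<'E'
from workcell import bot, read_camera
import cv2
print(bot.read_state())
for n in("scene","top"):
    c=read_camera(n); cv2.imwrite(f"pics/{n}0.png",c["image"][:,:,::-1]); print(n,c["mtx"],c["eye"],c["orientation"],[k for k in c])
E
```

```text
pics
{'time': 0.0, 'q': array([ 1.28111490e+00,  2.64751523e-01,  1.60543024e+00, -4.11453711e-05,
        1.27367906e+00, -3.69125241e-02]), 'joint_vel': array([ 0.00126325, -0.00220869, -0.00176898,  0.00131739,  0.00086623,
       -0.00077679]), 'joint_torque': array([ 4.15376480e-04, -5.15130258e+01, -3.67309034e+01, -6.77147546e-05,
        1.30864192e-02, -1.16130329e-05]), 'tool_pos': array([0.16861589, 0.65282276, 0.22993275]), 'tcp_rot': array([-0.39593162, -3.11620879,  0.0035251 ]), 'wrist_force': array([-0.7807984 ,  0.47946344, -0.330459  ]), 'torque': array([ 0.02300494,  0.00612632, -0.04819538]), 'width': 0.9992653701833755}
scene [[380.74331913   0.         280.03901281]
 [  0.         380.74331913 217.97987604]
 [  0.           0.           1.        ]] [1.24901006 0.0193215  0.7035982 ] [0.66585646 0.68921796 1.53602683] ['image', 'mtx', 'eye', 'orientation']
top [[450.81755762   0.         276.1101714 ]
 [  0.         450.81755762 199.7258233 ]
 [  0.           0.           1.        ]] [0.35673697 0.00901076 1.2954119 ] [ 0.11574679 -0.14813582 -1.54522242] ['image', 'mtx', 'eye', 'orientation']
```

View pics/scene0.png

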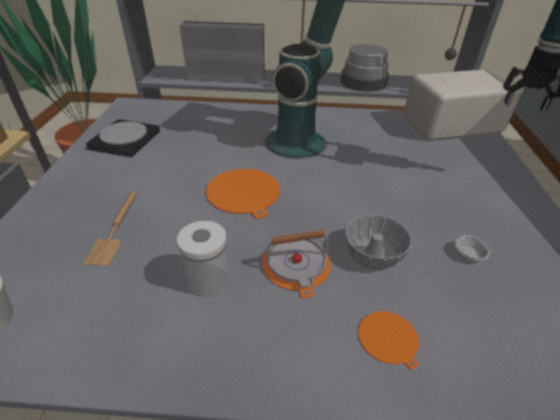

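View pics/top0.png

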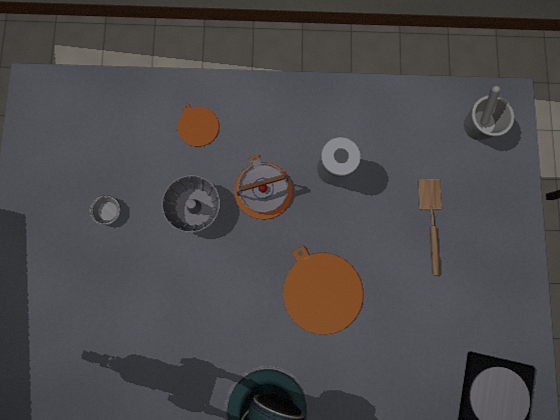

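The scene view shows the dish at about (297,262), the tin at (377,243), the canister at (204,258) and the moulds at (472,250). The top view shows the dish at (263,188) with its lip and tab pointing up at (255,158). The tin is at (193,205), on the +y side. I'll zoom in for masks.

```bash
cat > h.py <<'E'
import numpy as np, cv2
from workcell import bot, read_camera
from scipy.spatial.transform import Rotation as R
def ray(c,u,v):
    p=np.linalg.inv(c["mtx"])@[u,v,1]; d=R.from_rotvec(c["orientation"]).as_matrix()@[p[0],-p[1],-p[2]]
    return np.array(c["eye"]),d/np.linalg.norm(d)
def plane(c,u,v,z):
    e,d=ray(c,u,v); return e+d*(z-e[2])/d[2]
def proj(c,P):
    q=R.from_rotvec(c["orientation"]).as_matrix().T@(np.array(P)-c["eye"]); q=c["mtx"]@[q[0],-q[1],-q[2]]; return q[:2]/q[2]
def tri(c1,p1,c2,p2):
    e1,d1=ray(c1,*p1);e2,d2=ray(c2,*p2)
    t=np.linalg.lstsq(np.c_[d1,-d2],e2-e1,rcond=None)[0]
    a=e1+t[0]*d1;b=e2+t[1]*d2; return (a+b)/2,np.linalg.norm(a-b)
def comps(m,amin=30):
    n,l,s,ce=cv2.connectedComponentsWithStats(m.astype(np.uint8)); return [(i,s[i],ce[i]) for i in range(1,n) if s[i][4]>=amin],l
def crop(c,x,y,w,h,k,name):
    im=c["image"][y:y+h,x:x+w,::-1]; cv2.imwrite(name,cv2.resize(im,None,fx=k,fy=k,interpolation=cv2.INTER_CUBIC))
E
python3 - <<'E'
from h import *
s=read_camera("scene");t=read_camera("top")
np.savez("c0.npz",si=s["image"],ti=t["image"])
crop(s,250,200,170,110,4,"pics/s1.png");crop(t,155,140,150,110,5,"pics/t1.png")
for n,c in(("s",s),("t",t)):
    hsv=cv2.cvtColor(c["image"],cv2.COLOR_RGB2HSV)
    m=cv2.inRange(hsv,(5,90,60),(14,255,180))
    print(n,[hsv[y,x] for x,y in ([(290,238),(310,236),(297,258),(327,275)] if n=="s" else [(250,187),(280,180),(263,188),(263,214)])])
E
```

```text
s [array([ 13, 142, 120], dtype=uint8), array([ 11, 125, 100], dtype=uint8), array([  1, 179, 141], dtype=uint8), array([ 11, 155, 155], dtype=uint8)]
t [array([ 11, 157,  83], dtype=uint8), array([176,  26,  68], dtype=uint8), array([  2, 194, 112], dtype=uint8), array([ 13, 186, 130], dtype=uint8)]
```

View pics/s1.png

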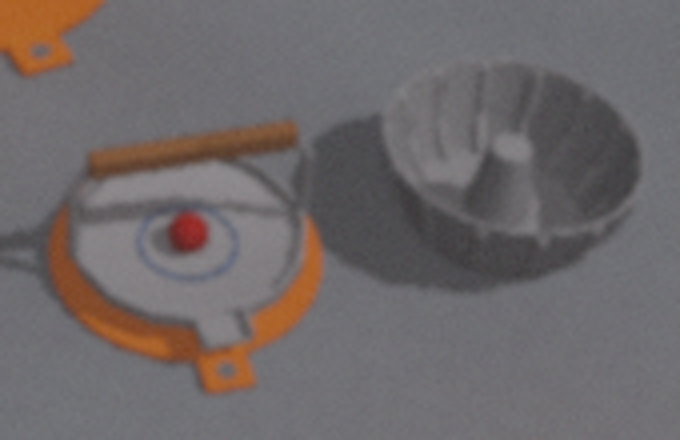

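View pics/t1.png

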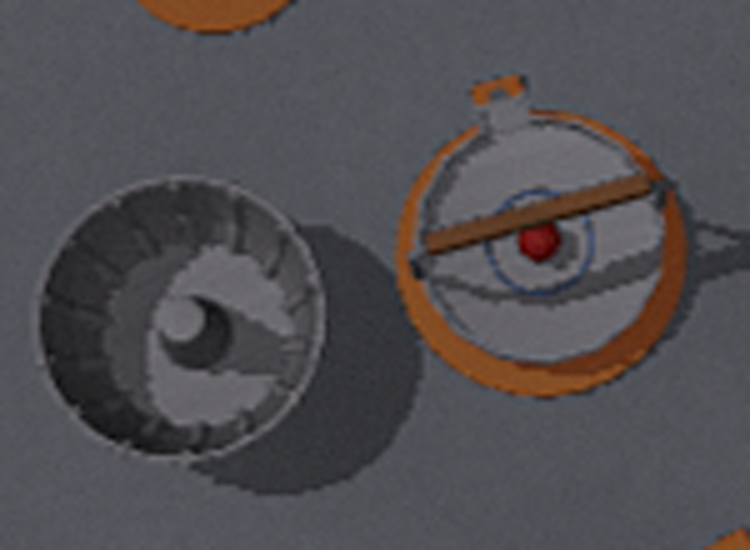

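```bash
python3 - <<'E'
from h import *
s=read_camera("scene");t=read_camera("top")
B={}
for n,c,(x0,y0,x1,y1) in(("s",s,(268,226,330,246)),("t",t,(236,172,290,195))):
    hsv=cv2.cvtColor(c["image"],cv2.COLOR_RGB2HSV)
    m=cv2.inRange(hsv,(6,85,50),(18,255,200))>0
    z=np.zeros_like(m);z[y0:y1,x0:x1]=m[y0:y1,x0:x1]
    cs,l=comps(z,20)
    for i,st,ce in cs:
        r=cv2.minAreaRect(np.argwhere(l==i)[:,::-1].astype(np.float32)); print(n,st,ce,r)
    i,st,ce=max(cs,key=lambda k:k[1][4])
    P=np.argwhere(l==i)[:,::-1].astype(float);p=P-P.mean(0);d=np.linalg.svd(p,full_matrices=0)[2][0]
    d=d if d[0]>0 else -d
    a=p@d; B[n]=[P.mean(0),P.mean(0)+d*a.min(),P.mean(0)+d*a.max()]
    mr=cv2.inRange(hsv,(0,150,60),(4,255,255))>0
    z=np.zeros_like(mr);z[170:275,235:330]=mr[170:275,235:330]
    cs,_=comps(z,8);print(n,"ball",[(q[1],q[2]) for q in cs]);B[n].append(max(cs,key=lambda k:k[1][4])[2])
print("bar c",tri(s,B["s"][0],t,B["t"][0]))
# scene right=+y , top left=+y
a=tri(s,B["s"][2],t,B["t"][1]);b=tri(s,B["s"][1],t,B["t"][2]);print("ends",a,b,(a[0]+b[0])/2)
d=a[0]-b[0];print("len",np.linalg.norm(d),"dir deg",np.degrees(np.arctan2(d[1],d[0])))
print("ball",tri(s,B["s"][3],t,B["t"][3]))
print("tube top",tri(s,(378.2,237),t,(191.6,203.8)))
print("rim plane",plane(t,191.4,203.4,.065))
# trivet in top
print("tab",plane(t,155+498/5,140+85/5,.006), "trivet c",plane(t,155+541/5,140+252/5,.006))
print("top->bar z.088+.006",plane(t,*B["t"][0],.094),plane(t,*B["t"][1],.094),plane(t,*B["t"][2],.094))
print("canister",plane(t,340,156,.149),"scene",plane(s,202.5,237,.149))
st=bot.read_state();print(st["time"],R.from_rotvec(st["tcp_rot"]).as_matrix().round(4))
E
```

```text
s [272 231  52  13 315] [297.77142857 236.78412698] ((297.77166748046875, 236.76589965820312), (6.158316612243652, 51.623416900634766), 81.25383758544922)
s ball [(array([293, 254,   8,   8,  47], dtype=int32), array([296.85106383, 257.36170213]))]
t [236 172   7  23  54] [237.74074074 181.53703704] ((237.42274475097656, 182.62445068359375), (4.447113990783691, 22.791460037231445), 13.392498970031738)
t [240 172  48  19 190] [263.28947368 181.64736842] ((263.49627685546875, 181.4890899658203), (6.001242160797119, 48.67930603027344), 71.14684295654297)
t [287 178   3  17  39] [288.28205128 186.87179487] ((288.0, 186.0), (16.0, 2.0), 90.0)
t ball [(array([259, 185,   7,   7,  36], dtype=int32), array([262.        , 187.80555556]))]
bar c (array([0.60984988, 0.02368576, 0.09702926]), np.float64(0.003476798671826322))
ends (array([0.58958084, 0.08436492, 0.09539925]), np.float64(0.0006224137620585073)) (array([ 0.63024677, -0.03681856,  0.09945424]), np.float64(0.009748007195525597)) [0.60991381 0.02377318 0.09742674]
len 0.12788900043764928 dir deg 108.5503736080687
ball (array([0.6069063 , 0.02621065, 0.02509724]), np.float64(0.0004584777089659194))
tube top (array([0.55115269, 0.22178941, 0.05687914]), np.float64(0.004764339228155116))
rim plane [0.5506367  0.21861558 0.065     ]
tab [0.70258756 0.05032203 0.006     ] trivet c [0.6030604  0.02255547 0.006     ]
top->bar z.088+.006 [0.61048678 0.02197996 0.094     ] [0.58983725 0.08414081 0.094     ] [ 0.63171577 -0.04192525  0.094     ]
canister [ 0.67270584 -0.17868878  0.149     ] scene [ 0.68267124 -0.17442939  0.149     ]
0.3 [[-9.682e-01  2.501e-01 -2.000e-04]
 [ 2.501e-01  9.682e-01 -7.000e-04]
 [ 1.000e-04 -8.000e-04 -1.000e+00]]
```

```bash
python3 - <<'E'
from h import *
s=read_camera("scene");t=read_camera("top")
for z in(.09,.094,.098):
    a=plane(t,155+428/5,140+243/5,z);b=plane(t,155+650/5,140+185/5,z);d=a-b
    print("top",z,(a+b)/2,np.linalg.norm(d),np.degrees(np.arctan2(d[1],d[0])))
    a=plane(s,250+297/4,200+133/4,z);b=plane(s,250+92/4,200+163/4,z);d=a-b
    print("scn",z,(a+b)/2,np.linalg.norm(d),np.degrees(np.arctan2(d[1],d[0])))
# ball at center
print(plane(t,262.5,188,.024),plane(s,297,257.7,.024))
# trivet mask in top
hsv=cv2.cvtColor(t["image"],cv2.COLOR_RGB2HSV); m=cv2.inRange(hsv,(8,140,60),(18,255,255));z=np.zeros_like(m);z[195:225,230:300]=m[195:225,230:300]
P=[]
for x in range(236,292):
    yy=np.where(z[:,x])[0]
    if len(yy):P.append(plane(t,x,yy.max()+.5,.006)[:2])
P=np.array(P);A=np.c_[2*P,np.ones(len(P))];q=np.linalg.lstsq(A,(P**2).sum(1),rcond=None)[0];print("trivet c",q[:2],np.sqrt(q[2]+q[:2]@q[:2]))
E
```

```text
top 0.09 [0.60814682 0.0230795  0.09      ] 0.1253209345614367 106.33331334243043
scn 0.09 [0.60275678 0.02824251 0.09      ] 0.12382375925823966 106.79780214223555
top 0.094 [0.60731255 0.02303281 0.094     ] 0.12490507360955977 106.33331334243043
scn 0.094 [0.60696965 0.02818435 0.094     ] 0.12301656159372328 106.79780214223555
top 0.098 [0.60647828 0.02298613 0.098     ] 0.12448921265768279 106.33331334243044
scn 0.098 [0.61118253 0.0281262  0.098     ] 0.12220936392920688 106.79780214223558
[0.60658805 0.02454691 0.024     ] [0.60696206 0.02685529 0.024     ]
trivet c [0.60399481 0.02372266] 0.08397478870504725
```

>>> servo_tool(targets="0 0 0 -15 -13 0 60; 0 0 0 -26 -23 0 60; 0 0 0 -26 -23 0 60; 0 0 0 -26 -23 0 60; 0 0 0 -26 -23 0 60; 0 0 0 -26 -23 0 60; 0 0 0 -26 -23 0 60; 0 0 0 -26 -23 0 60")

```text
time: 1.07
tool_pos: [0.3171, 0.434, 0.2301]
tcp_rot: [-0.378, -3.118, -0.007]
wrist_force: [0.7, 0.2, 0.5]
width: 0.704
```

>>> servo_tool(targets="0 0 0 -26 -23 0 60; 0 0 0 -26 -23 0 60; 0 0 0 -26 -23 0 60; 0 0 0 -26 -23 0 60; 0 0 0 -26 -23 0 60; 0 0 0 -26 -23 0 60; 0 0 0 -26 -23 0 60; 0 0 0 -26 -23 0 60")

```text
time: 1.73
tool_pos: [0.481, 0.1936, 0.2319]
tcp_rot: [0.375, 3.114, 0.014]
wrist_force: [-0.1, 0.7, 0.0]
width: 0.705
```

>>> servo_tool(targets="0 0 0.12 -27 -22 0 50; 0 0 0 -27 -22 0 50; 0 0 0 -27 -22 0 50; 0 0 0 -27 -22 0 50; 0 0 0 -25 -20 0 50; 0 0 0 -12 -11 0 50; 0 0 0.12 0 0 0 45; 0 0 0.12 0 0 0 45")

```text
time: 2.4
tool_pos: [0.5859, 0.0158, 0.2334]
tcp_rot: [0.957, 2.981, 0.016]
wrist_force: [-0.6, 0.4, 0.1]
width: 0.525
```

>>> servo_tool(targets="0 0 0.12 0 0 0 45; 0 0 0.12 0 0 0 45; 0 0 0.12 0 0 0 45; 0 0 0.12 0 0 0 45; 0 0 0.12 0 0 0 45; 0 0 0.05 0 0 0 45; 0 0 0 0 0 0 45")

```text
time: 2.98
tool_pos: [0.5866, 0.0132, 0.2339]
tcp_rot: [1.899, 2.494, 0.021]
wrist_force: [-0.2, -0.0, -0.3]
width: 0.525
```

```bash
cat > st.py <<'E'
from h import *
C=np.array([.6065,.025])
def st(tx,ty,tz,yaw):
    s=bot.read_state();M=R.from_rotvec(s["tcp_rot"]);m=M.as_matrix()
    y=np.radians(yaw);Y=np.array([np.cos(y),np.sin(y),0]);Z=np.array([0,0,-1.]);T=np.c_[np.cross(Y,Z),Y,Z]
    print("t",s["time"],"pos",s["tool_pos"].round(4),"yaw",np.degrees(np.arctan2(m[1,1],m[0,1])).round(2),"tilt",np.degrees(np.arccos(-m[2,2])).round(2),"w",s["width"],"f",s["wrist_force"].round(1),"q6",s["q"][5].round(2))
    print("turn",R.from_matrix(m.T@T).as_rotvec().round(4),"shift mm",(m.T@(np.array([tx,ty,tz])-s["tool_pos"])*1000).round(1))
E
python3 - <<'E'
from st import *
st(.6065,.025,.075,16.4)
s=read_camera("scene");t=read_camera("top")
crop(s,230,120,150,180,4*.8,"pics/s2.png");crop(t,205,120,120,110,5,"pics/t2.png")
E
```

```text
t 2.9833 pos [0.5866 0.0132 0.2339] yaw 15.42 tilt 0.87 w 0.5247348004739985 f [-0.2 -0.  -0.3] q6 -0.3
turn [ 0.0151 -0.0021 -0.017 ] shift mm [  5.7  19.9 159.2]
```

View pics/s2.png

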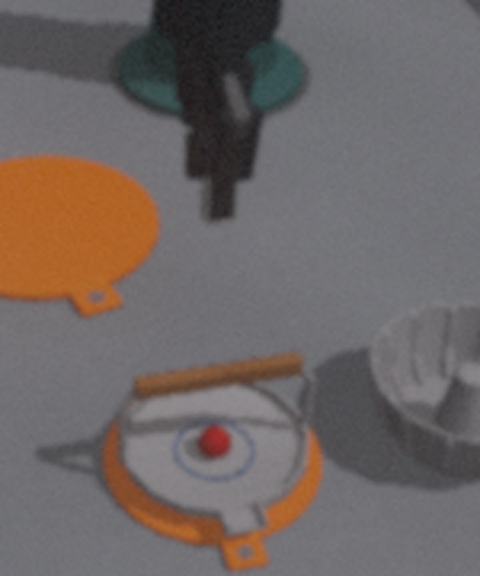

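View pics/t2.png

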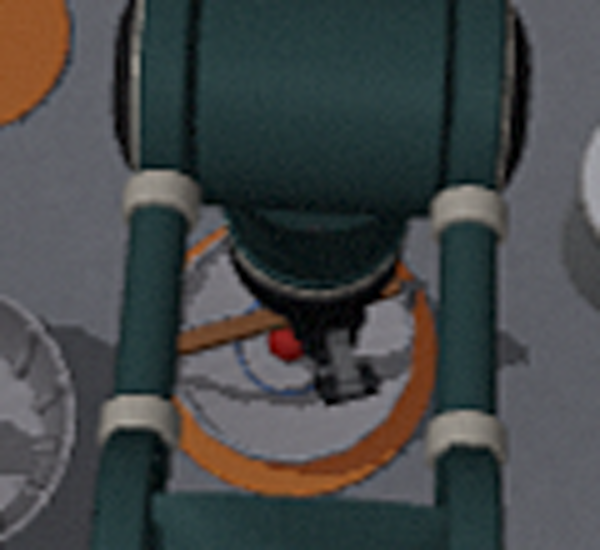

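The gripper is about 20 mm short of the bar, on the robot side. In the scene crop the fingers are at (220,190) and the bar at (220,375). I'll align first, then lower to just above the bar.

>>> servo_tool(targets="0.015 -0.002 -0.017 3 10 20 45; 0 0 0 3 10 20 45; 0 0 0 0 0 20 45; 0 0 0 0 0 20 45; 0 0 0 0 0 15 45; 0 0 0 0 0 0 45")

```text
time: 3.58
tool_pos: [0.6084, 0.0252, 0.1395]
tcp_rot: [1.859, 2.524, 0.007]
wrist_force: [-0.5, 0.2, -0.4]
width: 0.528
```

```bash
python3 - <<'E'
from st import *
st(.6065,.025,.075,16.4)
s=read_camera("scene");t=read_camera("top")
crop(s,250,190,100,100,6,"pics/s3.png");crop(t,205,120,120,110,5,"pics/t3.png")
E
```

```text
t 3.5833 pos [0.6084 0.0252 0.1395] yaw 17.25 tilt 0.47 w 0.5275018138296832 f [-0.5  0.2 -0.4] q6 -0.3
turn [0.0077 0.0027 0.0148] shift mm [ 0.5 -2.4 64.5]
```

View pics/s3.png

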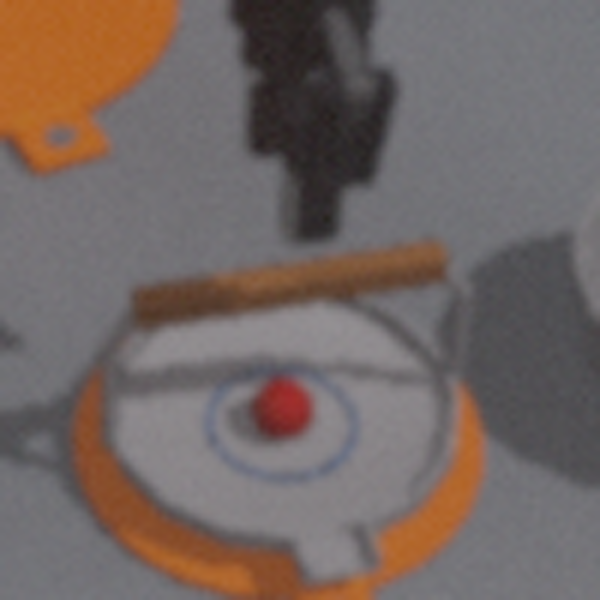

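View pics/t3.png

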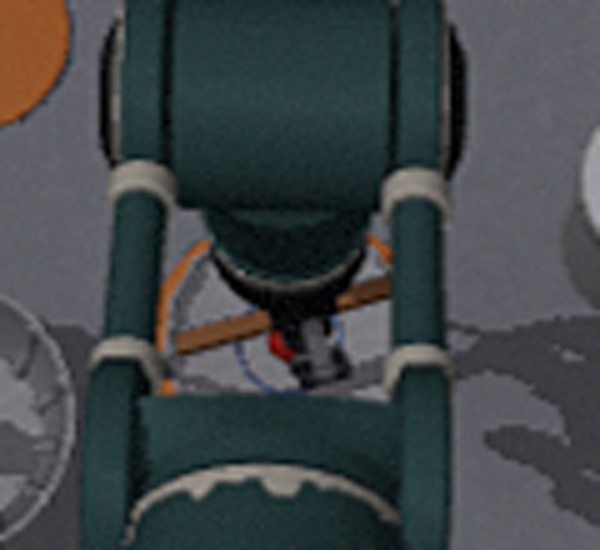

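>>> servo_tool(targets="0.008 0.003 0.015 0 -2 14 45; 0 0 0 0 0 14 45; 0 0 0 0 0 14 45; 0 0 0 0 0 12 45; 0 0 0 0 0 8 40; 0 0 0 0 0 0 32; 0 0 0 0 0 0 26")

```text
time: 4.27
tool_pos: [0.6148, 0.0241, 0.0844]
tcp_rot: [1.877, 2.502, 0.016]
wrist_force: [0.2, 0.2, -0.1]
width: 0.302
```

```bash
python3 - <<'E'
from st import *
st(.6065,.025,.075,16.4)
s=read_camera("scene")
crop(s,250,190,100,100,6,"pics/s4.png")
E
```

```text
t 4.2667 pos [0.6148 0.0241 0.0844] yaw 16.25 tilt 0.96 w 0.30178358556035406 f [ 0.2  0.2 -0.1] q6 -0.29
turn [ 0.0161  0.0045 -0.0027] shift mm [ 3.2 -7.9  9.3]
```

View pics/s4.png

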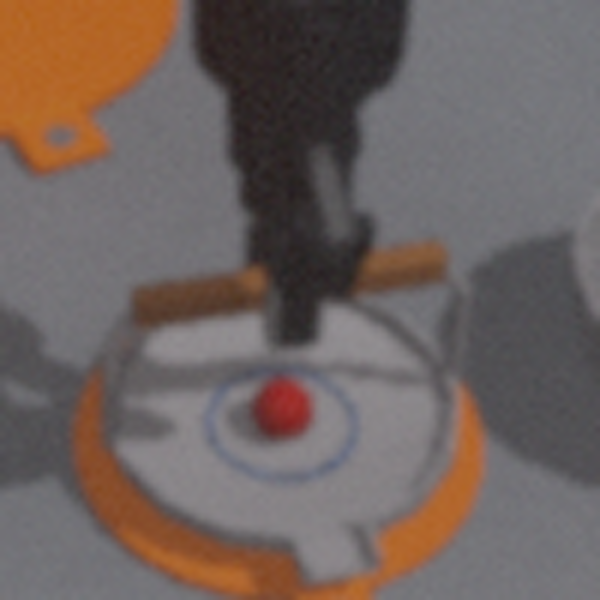

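>>> servo_tool(targets="0.016 0.005 0 1.5 -4 4 26; 0 0 0 1.5 -4 4 26; 0 0 0 0 0 0 26")

```text
time: 4.57
tool_pos: [0.607, 0.0248, 0.0778]
tcp_rot: [1.885, 2.512, 0.002]
wrist_force: [-0.1, 0.7, -0.8]
width: 0.306
```

```bash
python3 - <<'E'
from st import *
st(.6065,.025,.075,16.4)
s=read_camera("scene")
crop(s,250,190,100,100,6,"pics/s5.png")
E
```

```text
t 4.5667 pos [0.607  0.0248 0.0778] yaw 16.24 tilt 0.08 w 0.3055627133451891 f [-0.1  0.7 -0.8] q6 -0.28
turn [ 0.0014 -0.0002 -0.0028] shift mm [ 0.3 -0.5  2.8]
```

View pics/s5.png

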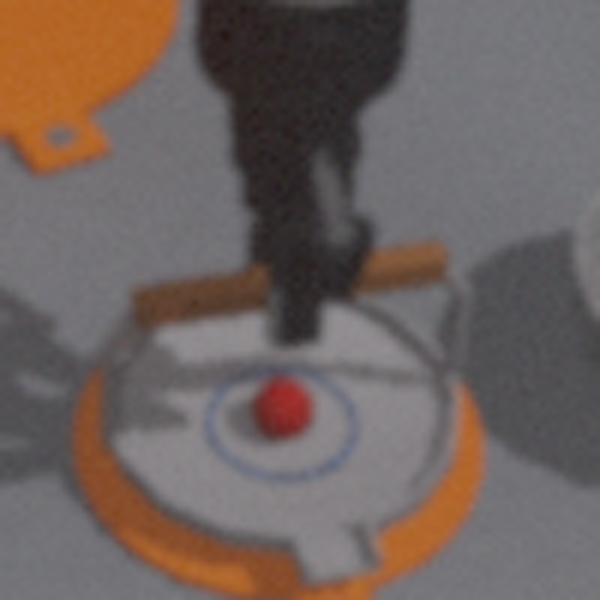

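>>> servo_tool(targets="0 0 0 0 0 2 24; 0 0 0 0 0 0 22; 0 0 0 0 0 0 20; 0 0 0 0 0 0 18; 0 0 0 0 0 0 16; 0 0 0 0 0 0 14; 0 0 0 0 0 0 12; 0 0 0 0 0 0 10", newtons=20)

```text
time: 5.28
tool_pos: [0.6085, 0.0248, 0.0774]
tcp_rot: [1.883, 2.51, 0.005]
wrist_force: [-0.2, -0.4, 0.4]
width: 0.137
```

```bash
python3 - <<'E'
from st import *
st(.6065,.025,.075,16.4)
s=read_camera("scene")
crop(s,250,190,100,100,6,"pics/s6.png")
E
```

```text
t 5.2833 pos [0.6085 0.0248 0.0774] yaw 16.25 tilt 0.28 w 0.13719622175329402 f [-0.2 -0.4  0.4] q6 -0.28
turn [ 0.0048  0.0009 -0.0027] shift mm [ 0.8 -1.9  2.4]
```

View pics/s6.png

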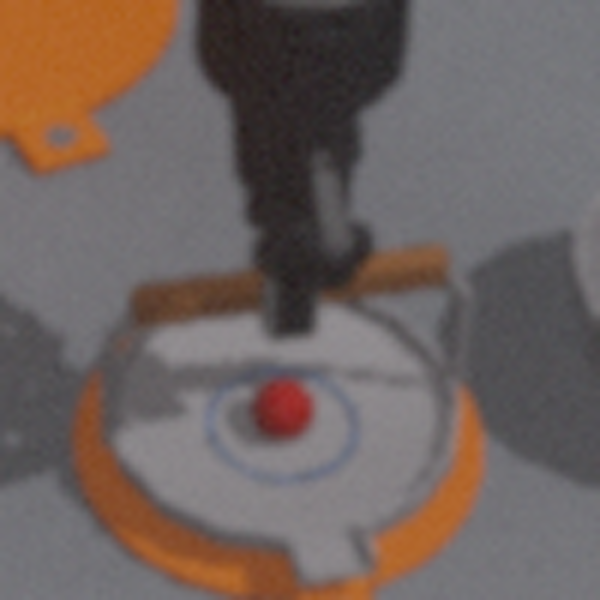

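>>> servo_tool(targets="0 0 0 0 0 0 6; 0 0 0 0 0 0 3", newtons=40)

```text
time: 5.5
tool_pos: [0.6087, 0.0248, 0.0775]
tcp_rot: [1.883, 2.51, 0.005]
wrist_force: [0.3, -0.0, 0.1]
width: 0.133
```

>>> servo_tool(targets="0 0 0 0 0 0 0; 0 0 0 0 0 0 0; 0 0 0 0 0 -1 0; 0 0 0 0 0 -2 0; 0 0 0 0 0 -2 0", newtons=80)

```text
time: 5.92
tool_pos: [0.6069, 0.0248, 0.0807]
tcp_rot: [1.885, 2.512, 0.002]
wrist_force: [0.3, -0.3, -3.2]
width: 0.122
```

```bash
python3 - <<'E'
from st import *
st(.6085,.025,.165,16.25)
s=read_camera("scene")
crop(s,250,190,100,100,6,"pics/s7.png")
E
```

```text
t 5.9167 pos [0.6069 0.0248 0.0807] yaw 16.24 tilt 0.08 w 0.12159458914246703 f [ 0.3 -0.3 -3.2] q6 -0.28
turn [ 0.0014 -0.0001 -0.0001] shift mm [ -0.2   1.7 -84.3]
```

View pics/s7.png

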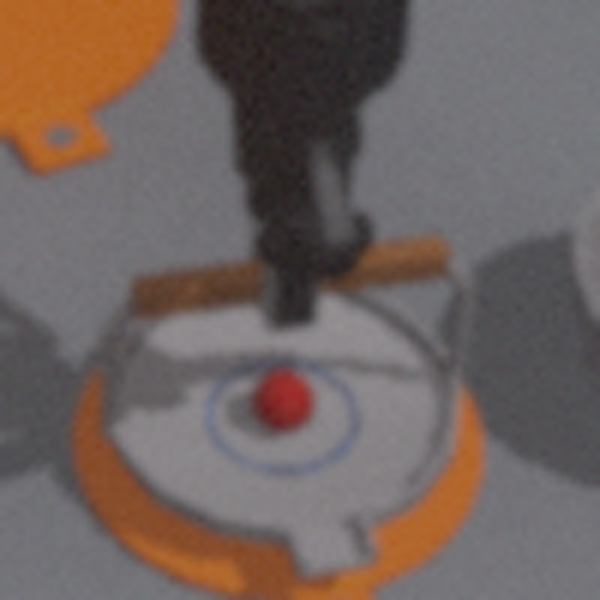

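>>> servo_tool(targets="0 0 0 0 0 -2 0; 0 0 0 0 0 -3 0; 0 0 0 0 0 -4 0; 0 0 0 0 0 -5 0; 0 0 0 0 0 -5 0; 0 0 0 0 0 -5 0; 0 0 0 0 0 -5 0; 0 0 0 0 0 -5 0")

```text
time: 6.63
tool_pos: [0.6056, 0.0248, 0.117]
tcp_rot: [-1.884, -2.512, 0.001]
wrist_force: [0.2, 0.1, -3.5]
width: 0.125
```

```bash
python3 - <<'E'
from st import *
st(.6085,.025,.165,16.25)
s=read_camera("scene")
crop(s,250,180,100,100,6,"pics/s8.png")
E
```

```text
t 6.6333 pos [0.6056 0.0248 0.117 ] yaw 16.25 tilt 0.08 w 0.12520315205707133 f [ 0.2  0.1 -3.5] q6 -0.28
turn [-0.0012 -0.0008 -0.    ] shift mm [ -0.6   2.7 -48. ]
```

View pics/s8.png

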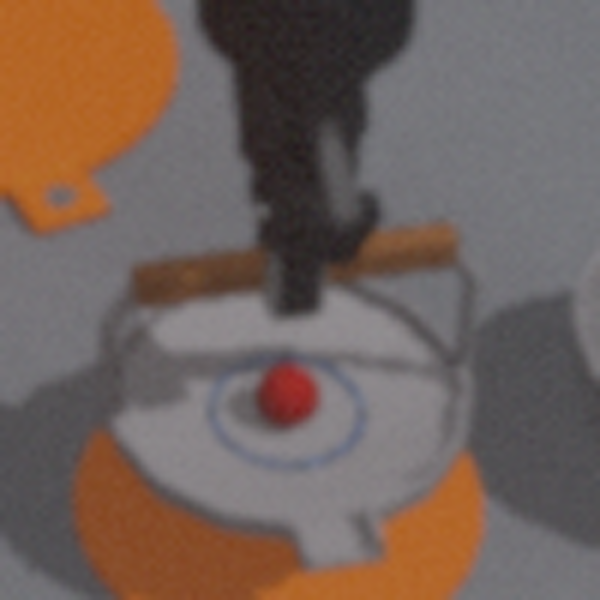

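>>> servo_tool(targets="0 0 0 0 0 -3 0; 0 0 0 0 0 -6 0; 0 0 0 0 0 -7 0; 0 0 0 0 0 -7 0; 0 0 0 0 0 -7 0; 0 0 0 0 0 -6 0; 0 0 0 0 0 -4 0; 0 0 0 0 0 -2 0")

```text
time: 7.35
tool_pos: [0.6067, 0.0248, 0.1657]
tcp_rot: [1.884, 2.512, 0.002]
wrist_force: [-0.3, -0.3, -2.4]
width: 0.123
```

>>> servo_tool(targets="0 0 -0.02 0 0 0 0; 0 0 -0.04 0 0 0 0; 0 0 -0.06 0 0 0 0; 0 0 -0.07 0 0 0 0; 0 0 -0.07 0 0 0 0; 0 0 -0.07 0 0 0 0; 0 0 -0.07 0 0 0 0; 0 0 -0.07 0 0 0 0")

```text
time: 8.02
tool_pos: [0.606, 0.0248, 0.1651]
tcp_rot: [1.207, 2.9, 0.001]
wrist_force: [-0.3, -0.5, -2.3]
width: 0.122
```

```bash
python3 - <<'E'
from st import *
st(.588,.093,.162,106.4)
s=read_camera("scene")
crop(s,240,160,100,100,6,"pics/s9.png")
E
```

```text
t 8.0167 pos [0.606  0.0248 0.1651] yaw 44.79 tilt 0.04 w 0.12228395351785835 f [-0.3 -0.5 -2.3] q6 -0.78
turn [ 6.0000e-04  4.0000e-04 -1.0752e+00] shift mm [61.1 35.3  3.1]
```

View pics/s9.png

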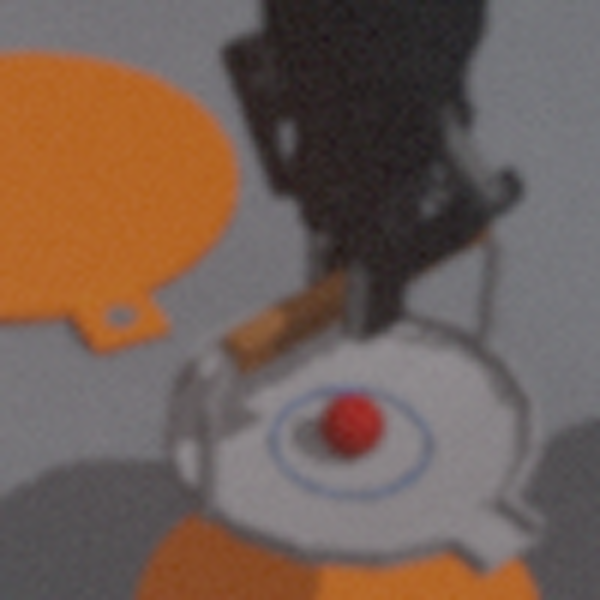

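>>> servo_tool(targets="0 0 -0.07 0 0 0 0; 0 0 -0.07 0 0 0 0; 0 0 -0.07 0 0 0 0; 0 0 -0.07 0 0 0 0; 0 0 -0.07 0 0 0 0; 0 0 -0.07 0 0 0 0; 0 0 -0.07 0 0 0 0; 0 0 -0.07 0 0 0 0")

```text
time: 8.73
tool_pos: [0.6039, 0.0248, 0.1617]
tcp_rot: [-0.324, -3.119, 0.0]
wrist_force: [-0.9, -0.1, -2.1]
width: 0.124
```

>>> servo_tool(targets="0 0 -0.07 0 0 0 0; 0 0 -0.07 0 0 0 0; 0 0 -0.07 0 0 0 0; 0 0 -0.07 0 0 0 0; 0 0 -0.07 0 0 0 0; 0 0 -0.05 0 0 0 0; 0 0 -0.03 0 0 0 0; 0 0 0 0 0 0 0")

```text
time: 9.4
tool_pos: [0.602, 0.0248, 0.1585]
tcp_rot: [0.374, -3.109, -0.003]
wrist_force: [1.3, -1.3, -2.4]
width: 0.126
```

```bash
python3 - <<'E'
from st import *
st(.588,.093,.162,106.4)
s=read_camera("scene");t=read_camera("top")
crop(s,240,160,180,120,4,"pics/s10.png");crop(t,150,120,160,110,4,"pics/t10.png")
E
```

```text
t 9.4 pos [0.602  0.0248 0.1585] yaw 103.73 tilt 0.6 w 0.1262058813502987 f [ 1.3 -1.3 -2.4] q6 -1.81
turn [ 0.0033 -0.01   -0.0465] shift mm [-2.6 69.6 -3.3]
```

View pics/s10.png

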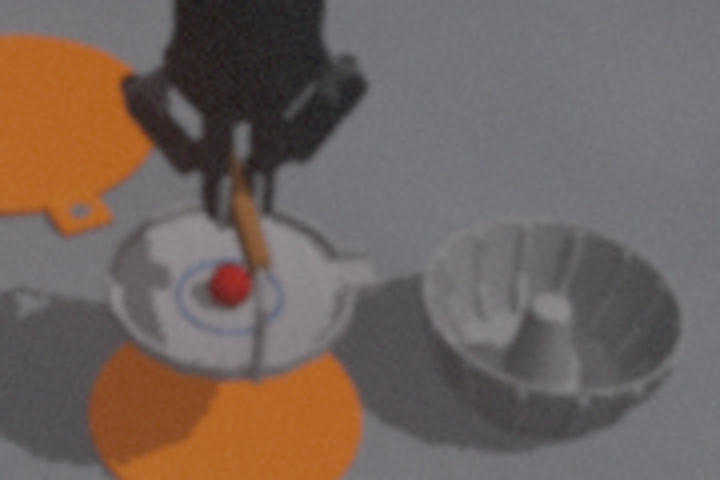

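View pics/t10.png

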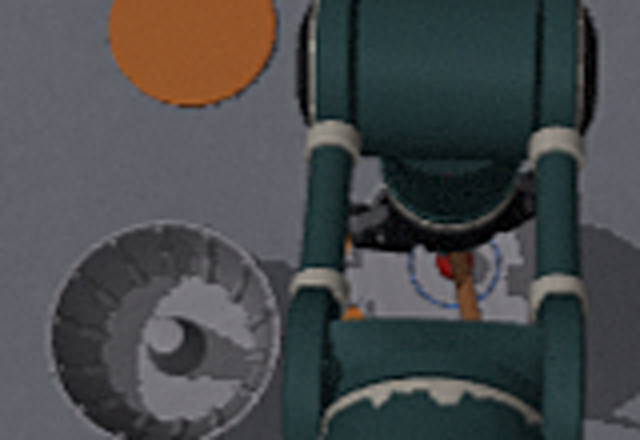

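The ball is still in the middle of the ring, and the lip at crop (365,272) faces the tin at (550,310). Now I'll translate towards the tin.

>>> servo_tool(targets="0.003 -0.01 -0.02 0 2 -1 0; 0 0 -0.02 -0.5 4 -1 0; 0 0 0 -0.5 5 -1 0; 0 0 0 -0.5 6 -1 0; 0 0 0 -0.5 6 -1 0; 0 0 0 0 6 -1 0; 0 0 0 0 6 0 0; 0 0 0 0 6 0 0")

```text
time: 10.17
tool_pos: [0.5919, 0.0684, 0.1653]
tcp_rot: [-0.435, 3.11, 0.0]
wrist_force: [-0.2, -0.8, -3.0]
width: 0.122
```

```bash
python3 - <<'E'
from st import *
st(.588,.093,.162,106.4)
s=read_camera("scene")
crop(s,240,160,180,120,4,"pics/s11.png")
E
```

```text
t 10.1667 pos [0.5919 0.0684 0.1653] yaw 105.94 tilt 0.07 w 0.12230600533672921 f [-0.2 -0.8 -3. ] q6 -1.78
turn [ 0.0001  0.0013 -0.0081] shift mm [-3.  24.7  3.4]
```

View pics/s11.png

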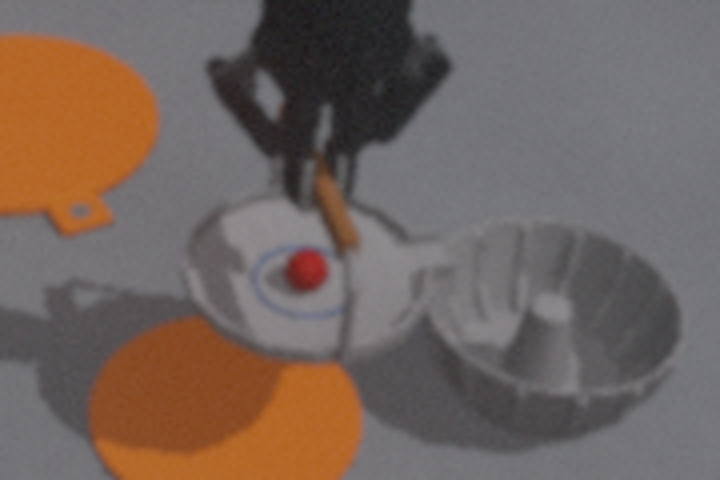

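>>> servo_tool(targets="0 0 -0.005 -1 6 0 0; 0 0 0 -1 6 0 0; 0 0 0 -1 5 0 0; 0 0 0 0 4 0 0; 0 0 0 0 3 0 0; 0 0 0 0 1 0 0; 0 0 0 0 0 0 0; 0 0 0 0 0 0 0")

```text
time: 10.88
tool_pos: [0.5866, 0.0982, 0.165]
tcp_rot: [-0.447, 3.109, 0.002]
wrist_force: [0.4, -0.0, -2.9]
width: 0.127
```

>>> servo_tool(targets="0 0 0 0 0 0 0; 0 0 0 0 0 0 0; 0 0 0 0 0 0 0; 0 0 0 0 0 0 0")

```text
time: 11.22
tool_pos: [0.5868, 0.0973, 0.165]
tcp_rot: [-0.446, 3.109, 0.001]
wrist_force: [0.4, -0.7, -2.8]
width: 0.124
```

```bash
python3 - <<'E'
from st import *
st(.588,.093,.162,106.4);print(bot.read_state()["joint_vel"].round(4))
s=read_camera("scene");t=read_camera("top")
crop(s,240,150,180,130,4,"pics/s12.png");crop(t,140,130,140,110,5,"pics/t12.png")
st(.588,.093,.162,106.4)
E
```

```text
t 11.2167 pos [0.5868 0.0973 0.165 ] yaw 106.32 tilt 0.05 w 0.1240078139610262 f [ 0.4 -0.7 -2.8] q6 -1.73
turn [ 0.0006  0.0007 -0.0015] shift mm [ 0.1 -4.5  3. ]
[-0.0047 -0.0006 -0.002  -0.0011 -0.0012 -0.0064]
t 11.3167 pos [0.5868 0.0973 0.165 ] yaw 106.32 tilt 0.05 w 0.12421206887235446 f [-0.5 -0.1 -2.4] q6 -1.73
turn [ 0.0006  0.0007 -0.0013] shift mm [ 0.1 -4.5  3. ]
```

View pics/s12.png

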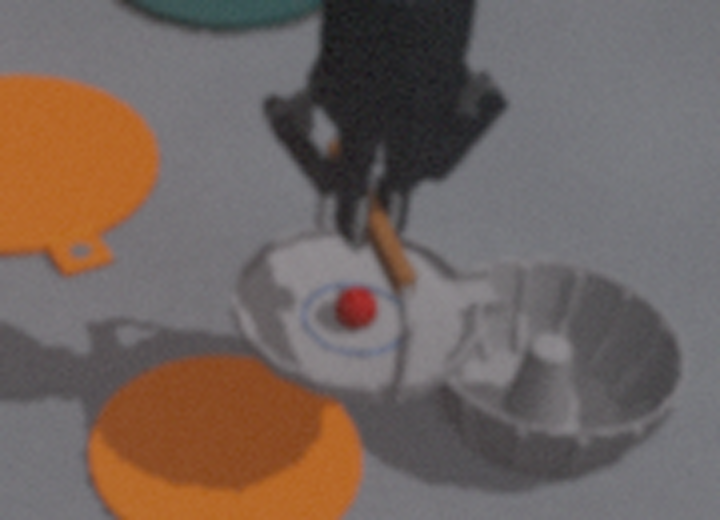

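View pics/t12.png

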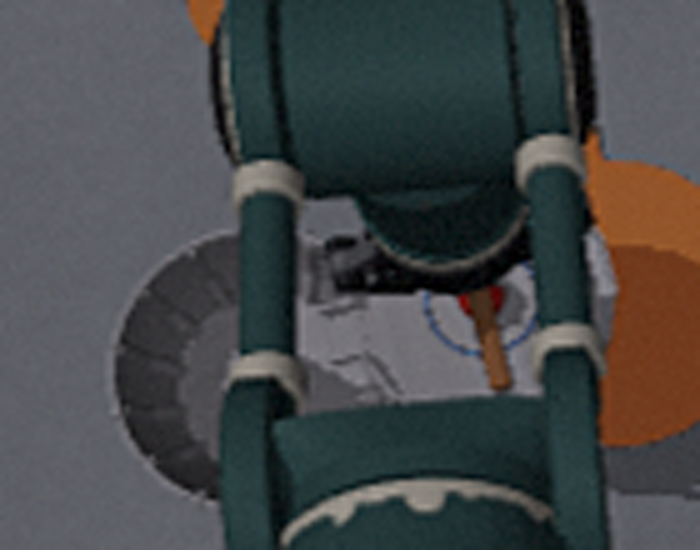

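```bash
python3 - <<'E'
from st import *
s=read_camera("scene");t=read_camera("top")
l=plane(s,240+495/4,150+283/4,.109);tin=np.array([.551,.2195])
print("lip scene",l,np.linalg.norm(l[:2]-tin));
l2=plane(t,140+300/5,130+(335)/5,.109);print("lip top approx",l2,np.linalg.norm(l2[:2]-tin))
st_=bot.read_state();u=np.array([np.cos(1.857),np.sin(1.857)]);k=st_["tool_pos"][:2]+.086*u;print("lip kin",k,np.linalg.norm(k-tin))
print("ball",plane(s,240+356/4,150+308/4,.115),plane(t,140+483/5,130+300/5,.115),"tcp",st_["tool_pos"])
print("tube",tri(s,(240+551/4,150+349/4),t,(191.6,203.8)))
hsv=cv2.cvtColor(s["image"],cv2.COLOR_RGB2HSV)
z=np.load("c0.npz");d=cv2.absdiff(z["si"],s["image"]).max(2)
for n,(x0,y0,x1,y1) in dict(canister=(170,220,232,300),moulds=(450,230,495,270),spatula=(80,190,140,268),tinR=(380,215,412,270)).items(): print(n,"mean diff",d[y0:y1,x0:x1].mean())
E
```

```text
lip scene [0.55337756 0.1802495  0.109     ] 0.03932244317205219
lip top approx [0.5614782  0.18919906 0.109     ] 0.03206150104545859
lip kin [0.56249932 0.17994035] 0.04119708832516532
ball [0.58973343 0.09607615 0.115     ] [0.58162843 0.09217247 0.115     ] tcp [0.58677819 0.09743862 0.16504759]
tube (array([0.55120405, 0.22138816, 0.05603507]), np.float64(0.0036823889498479264))
canister mean diff 7.965322580645161
moulds mean diff 6.6338888888888885
spatula mean diff 6.499358974358974
tinR mean diff 6.238636363636363
```

All checks agree, so I'm handing in.

```bash
python3 -c "
from workcell import *
finish_job()
from st import st
st(.5868,.0973,.165,106.3)"
```

```text
the job is handed in; nothing more can be done
the job is handed in; nothing more can be done
```

I gripped the dish by its handle bar and lifted it about 85 mm straight up. I then turned it 90° towards the tin, moved it over, and handed in at about 11.4 s of robot time, still holding it motionless at 80 N. `finish_job` gives no verdict.

| Last check | Result |
|---|---|
| Lip end to tin axis | 32 to 41 mm: scene camera 39, arm pose 41, rough top-camera reading 32 (arm partly in the way) |
| Lip height | about 0.11 m, roughly 4 cm above the rim; worked out from the lift, not measured directly |
| Tool tilt | 0.05° |
| Turn from the grasp | about 90° |
| Ball | near the middle of the ring: about 3 mm from the grip axis in the scene view, about 7 mm in the top view |
| Tin | centre tube measured in the same place as at the start, within the errors |
| Canister, moulds, spatula | image patches show only noise-level change |

- **Camera disagreement:** the two cameras differed by up to about 5 mm in y at the dish. I used the mean.
- **Bar fit:** my first colour mask of the bar in the top view picked up some trivet pixels. I set the grasp angle from the bar's end points instead.

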